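# Push the carton down the labelling jig

### The arm

A 7-joint arm with a two-finger parallel gripper is mounted at the origin on the work surface. World frame = base frame: x ahead of the robot, y to its left, z up, the work surface at z = 0. Lengths are in m, angles in rad, forces in N, time in s.
With the tool pointing down it reaches from about 0.35 to 0.9 m from the base axis. Payload 8.1 kg.
Tool frame: the origin (TCP) lies at the centre of the arm's flange, where the gripper is bolted on; the fingertips stand 178 mm ahead of it and the grasp point (between the pads) lies 159 mm ahead of it; z points along the fingers, y is the line along which they close (so a half turn about z gives the same grasp; the last joint's range is limited). The gripper opens to 92 mm and grips with 3 to 60 N. Pads are 19 mm wide; open, the fingers measure 130 mm over their backs; the gripper's body (75 mm by 190 mm) begins 47 mm behind the grasp point.
Start: joints at [-1.334, 0.434, 0.025, 1.573, -0.012, 1.134, -0.075], TCP at [0.208, 0.589, 0.405] pointing down, gripper open.
Joint ranges: [-2.62, 2.62], [-0.44, 2.09], [-1.27, 1.32], [0.08, 2.57], [-1.32, 4.46], [0.12, 2], [-2.74, 2.74]. Speed limits (rad/s): [2.22, 2.22, 3.01, 3.01, 3.14, 3.14, 3.14].

### API

Orientations are given as a rotation vector (axis times angle).
In Python, from cell import arm gives the robot as it stands. The module is installed in compiled form; this text tells all that it offers.
- The arm moves only by the shell command python3 -m inch 'ROWS' [FORCE]. ROWS is text: rows parted by semicolons, each of 5 numbers parted by spaces: the shift along the tool's x, y, z in m, then the turn about the tool's z in rad, then the finger opening in m, from 0 to 0.0918. In form: x y z roll fingers; .... A call has 1 to 5 rows; each row is the pose to reach, as a shift and turn from the pose commanded when the call began, along the tool's axes at that moment; what a row does not reach only later rows make up. A row lasts 1/10 s, in which the tool goes at most 50 mm and 8.59 degrees, less where a joint would pass 70% of its speed; a pose out of reach is approached as far as the arm can. A call with a gripper value outside its range is refused whole. The fingers move at their own pace and stop on an object; FORCE is the grip in N (left out, the last holds). Time passes only in rows, so rows that repeat a pose let the fingers close. It gives the time, the measured TCP pose, the force, the opening and the grip force at its end, in the units of the state.
- arm.observe(): the state, without advancing time (a new reading comes with each control period).
- arm.get_image(name): name is "side" or "top" or "wrist"; returns the picture (384x512x3 uint8, red, green, blue); there is no depth.
- arm.get_calibration(name): a dict with "intrinsics" (3x3 intrinsics, pixels), "pose" (4x4, takes a point from camera to world coordinates). Camera axes: x right, y up, looking along -z (the intrinsics and any distortion apply to the point x, -y, -z); pixel columns grow to the right and rows downward; lengths in m; the calibration is good to about 2 mm. The wrist camera is an equidistant fisheye: a pixel r from the principal point sees the ray r / f radians off the axis. A picture is of the moment at which its call begins: read the wrist's pose just before it. get_calibration takes no time and is no camera call; for the wrist camera it gives the pose at the moment of the call.
- arm.sign_off(): hands the job in; it is judged then, once.
Trained networks look in the newest picture that a camera, given by its name, has taken for a name from the list of things; names that differ only in an ending like _2 or _b are one class to them, and where a whole thing is asked for, a point or a joint stands for the part that bears it (a point fixed in the world has none). Each returns a list of dicts, best first, with "conf" (0 to 1); they miss things now and then, are a little off and sometimes report something else, mostly with a low value. They report only what shows in the picture. A call takes as long as a camera call. They do not tell look-alikes from the thing itself.
- arm.look_for(camera, query): "point" ([row, column] in pixels, amid what is visible of it).
- arm.silhouettes(camera, query): "region" (384x512 bool, what is visible of it) and "point" ([row, column] in pixels, amid what is visible of it).
- arm.place_of(camera, query): "point" ([row, column] in pixels: a listed point, or the origin of a listed thing).
The state is a dict: "clock": time; "joints": joint angles; "dq": joint speeds; "joint_efforts": joint torques, N m; "position": TCP position; "ee_rot": TCP orientation; "force": force on the tool from outside, world axes, zero at the start; "ft_torque": the same for the moment, N m; "width": opening from 0.0 (shut) to 1.0 (fully open); "gripper_force": force on a finger pad.
Only numpy, scipy, OpenCV 4.12 (cv2) and the standard library are available. Lean on these libraries where they do the work, as an engineer would, in place of code of your own. Each camera call takes 0.05 s, during which the arm holds its last target. There are 200 camera calls.

### The job

Using only the fingertips to nudge and push, slide the small cardboard carton through the open mouth of the labelling jig and down the lane between its two aluminium guide rails, until it rests squarely against the plywood stop at the far end, then take the hand away. The rails have only just been glued down, so neither the carton nor the robot may touch either of them: the carton starts outside the mouth, off to one side or askew, so line it up first. Keep the carton flat on the table all the time (do not lift or tip it) and leave the tape roll, the squeegee and the spray can where they are.

Things in the scene. Friction and masses are not known exactly. Their poses are not given: they have to be found in the camera images.
- jig: Fixed labelling jig. Origin on the table in the middle of the lane's open mouth; x runs down the lane to the stop, y left across it, z up. Lane 126 mm wide between the rails (inner faces at y = +63 and -63 mm), 200 mm long, no floor of its own: the carton slides on the table (z = 0). Plywood stop, 110 mm wide, 30 mm high, near face at x = 200 mm. Before the mouth (x < 0) only the carton stands.
- rail_left: Left aluminium guide rail, a straight bar 200 mm long, 8 mm thick, 30 mm high; origin at the middle of its underside, x along it. Fixed to the jig at jig x = 100, y = +67 mm. Must not be touched.
- rail_right: Right aluminium guide rail, the same bar at jig x = 100, y = -67 mm. Must not be touched.
- carton: Closed cardboard carton, tape along its top: 100 mm long (its x, which goes down the lane), 100 wide (y), 45 high, 0.25 to 0.5 kg; origin at the centre of its underside. Starts before the mouth, up to 28 mm off the lane's middle line and 0.3 rad askew. Stops when no longer pushed; two spread fingertips pushing a face turn it square to them. Against the stop its centre is at jig x = 150 mm.
- tape_roll: Roll of paper tape lying flat beside the left rail, 90 mm across, 24 mm high, 68 mm hole; origin at the centre of its underside. Leave alone.
- squeegee: Grey plastic vinyl squeegee lying flat beside the right rail, 100 x 60 mm, 17 mm high; origin at the centre of its underside. Leave alone.
- spray_can: Closed can standing beyond the stop, 52 mm across, 130 mm high; origin at the centre of its underside. Leave alone.
There are look-alikes about, which are no part of the job. Leave any pink, turquoise or yellow look-alike of the carton alone.

How it is judged:
By the outcome, as a careful person would: the job done as asked, in the order asked, and still so for the second after the job is handed in, with the robot touching nothing.
It also fails if it takes over 67 s, if anything falls off the work surface, if the arm or the gripper's body presses on something with over 40 N, if the wrist force passes 120 N, or if a joint passes its speed limit or range.

## Working session

There is one attempt and no reset: what is moved stays moved. The work goes in short steps, Python scripts to look and compute and a shell command to move; the robot and the scene stay as the last step left them, time stands still between calls to the robot, and variables do not carry over. Pictures are saved under pics/ and viewed, at most 10 in all, crops included, and the job is handed in when it is done.

```bash
mkdir -p pics; python3 - <<'E'
from cell import arm
import cv2
s=arm.observe(); print(s)
for c in("top","side"):
    im=arm.get_image(c); cv2.imwrite(f"pics/{c}0.png",im[:,:,::-1])
    k=arm.get_calibration(c); print(c,k["intrinsics"],k["pose"])
    for q in("jig","carton","rail_left","rail_right","spray_can","squeegee","tape_roll"):
        print(q,[(d["point"],round(d["conf"],2)) for d in arm.place_of(c,q)][:4])
E
```

```text
{'clock': 0.0, 'joints': array([-1.333612  ,  0.43519029,  0.0249723 ,  1.57408514, -0.01158251,
        1.13402299, -0.07511982]), 'dq': array([-7.61483939e-05,  6.87157605e-04,  1.64472451e-03,  5.75071605e-05,
        9.34491367e-05,  9.18516516e-06, -1.42216338e-03]), 'joint_efforts': array([ 1.52048106e-03, -6.67865038e+01,  9.85623635e-01, -3.14449346e+01,
       -6.04663719e-02,  4.29621502e-02,  1.73947656e-04]), 'position': array([0.20825641, 0.58903135, 0.4039697 ]), 'ee_rot': array([-5.31275777e-01, -3.09623375e+00,  2.44616305e-03]), 'force': array([ 0.45286573,  0.31249241, -0.50975177]), 'ft_torque': array([ 0.00512924, -0.02253113,  0.0180965 ]), 'gripper_force': 0.0, 'width': 0.9971639704550324}
top [[352.53838343   0.         250.11277725]
 [  0.         352.53838343 186.23313171]
 [  0.           0.           1.        ]] [[ 0.01207399  0.99412988 -0.10751745  0.45313155]
 [-0.99945604  0.0086982  -0.03181138  0.03527883]
 [-0.03068943  0.10784305  0.99369414  0.95987708]
 [ 0.          0.          0.          1.        ]]
jig []
carton [([145.0, 376.1], 0.87), ([24
[... 207 characters left out ...]
 ([166.8, 301.8], 0.3)]
tape_roll [([240.5, 210.3], 0.87), ([131.5, 214.5], 0.31)]
side [[355.83833962   0.         254.21168579]
 [  0.         355.83833962 190.3527151 ]
 [  0.           0.           1.        ]] [[ 0.8764443   0.27689115 -0.39392471  0.14457448]
 [-0.48117476  0.4734455  -0.73778059 -0.70953535]
 [-0.01778304  0.83617023  0.54818165  0.60160877]
 [ 0.          0.          0.          1.        ]]
jig [([201.1, 268.5], 0.6)]
carton [([290.2, 286.6], 0.92), ([213.8, 293.9], 0.77), ([248.6, 229.6], 0.68)]
rail_left [([195.5, 230.2], 0.93)]
rail_right [([178.3, 260.9], 0.9)]
spray_can [([166.5, 193.5], 0.64)]
squeegee [([171.8, 273.0], 0.9)]
tape_roll [([197.8, 196.5], 0.95)]
```

View pics/top0.png

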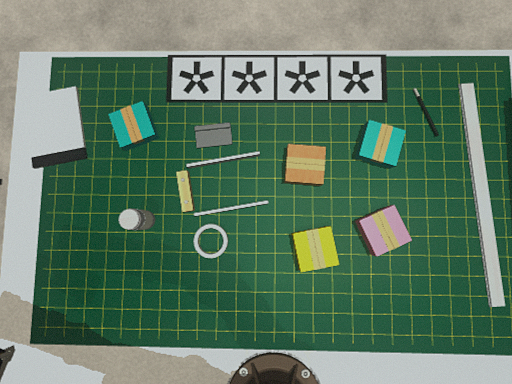

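View pics/side0.png

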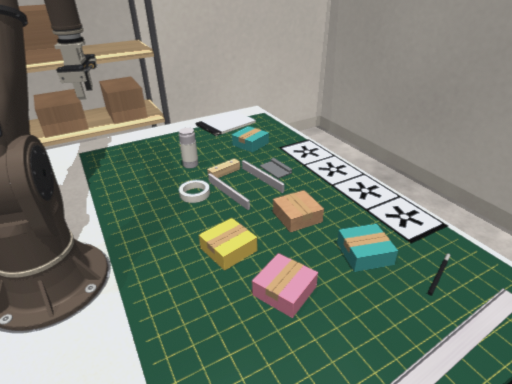

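The orange carton (165,306 in top; 210,298 in side) is the one just before the mouth with no pink, turquoise or yellow colour. The look-alikes are turquoise (143,382) and (125,132), pink (231,385) and yellow (249,316). Next I fit the poses and take a crop to confirm.

```bash
cat > h.py <<'E'
import numpy as np, cv2
from scipy.optimize import minimize
from cell import arm
def proj(c,P):
    k=arm.get_calibration(c); T=np.linalg.inv(k["pose"]); q=np.asarray(P)@T[:3,:3].T+T[:3,3]
    q=np.c_[q[:,0],-q[:,1],-q[:,2]]@np.array(k["intrinsics"]).T
    return q[:,:2]/q[:,2:]
def box(p,l,w,h,ox=0,oy=0):
    x,y,a=p; c,s=np.cos(a),np.sin(a)
    return np.array([[x+c*u-s*v,y+s*u+c*v,z] for u in(ox-l/2,ox+l/2) for v in(oy-w/2,oy+w/2) for z in(0,h)])
def render(c,boxes):
    m=np.zeros((384*4,512*4),np.uint8)
    for b in boxes: cv2.fillConvexPoly(m,cv2.convexHull(((proj(c,b)+.5)*4*16-8).astype(np.int32)),255,shift=4)
    return cv2.resize(m,(512,384),interpolation=cv2.INTER_AREA)/255.
def fit(masks,mk,p0):
    f=lambda p:sum(np.abs(render(c,mk(p))-m).sum()/m.sum() for c,m in masks.items())
    S=np.array(p0)+np.array([[0,0,0],[.015,0,0],[0,.015,0],[0,0,.15]])
    r=minimize(f,p0,method="Nelder-Mead",options=dict(initial_simplex=S,xatol=1e-4,fatol=1e-4))
    return r.x,r.fun
carton=lambda p:[box(p,.1,.1,.045)]
rails=lambda p:[box(p,.2,.008,.03,.1,.067),box(p,.2,.008,.03,.1,-.067)]
def cmask(c,near,im=None):
    im=arm.get_image(c) if im is None else im
    h=cv2.cvtColor(im,cv2.COLOR_RGB2HSV)
    m=((h[...,0]<24)&(h[...,1]>60)&(h[...,2]>50)).astype(np.uint8)
    n,L,st,ce=cv2.connectedComponentsWithStats(m)
    i=1+np.argmin([np.hypot(*(x-near))+1e3*(s[4]<300) for x,s in zip(ce[1:],st[1:])])
    m=cv2.morphologyEx((L==i).astype(np.uint8),cv2.MORPH_CLOSE,np.ones((5,5)))
    return m.astype(float)
def injig(J,p):
    c,s=np.cos(J[2]),np.sin(J[2]); d=np.array(p[:2])-J[:2]
    return np.array([c*d[0]+s*d[1],-s*d[0]+c*d[1]])
E
cat > m.py <<'E'
from h import *
ims={c:arm.get_image(c) for c in("top","side")}
near={"top":(306,165),"side":(298,210)}
M={c:cmask(c,near[c],ims[c]) for c in ims}
for c in M: print(c,M[c].sum())
# init from top pixel
def back(c,px,z):
    k=arm.get_calibration(c);K=np.array(k["intrinsics"]);d=np.linalg.solve(K,[px[0],px[1],1]);d=k["pose"][:3,:3]@(d*[1,-1,-1]);o=k["pose"][:3,3]
    return (o+d*(z-o[2])/d[2])[:2]
b=back("top",(306,165),.045); mo=back("top",(263,178),.03); st=back("top",(191,190),.03)
J0=[*mo,np.arctan2(*(st-mo)[::-1])]
R={}
for c in ims:
    R[c]=np.zeros((384,512))
    for q in("rail_left","rail_right"):
        d=arm.silhouettes(c,q); print(c,q,[(x["conf"],x["region"].sum(),x["point"]) for x in d][:3])
        if d: R[c]=np.maximum(R[c],d[0]["region"])
for ms in({"top":M["top"]},{"side":M["side"]},M):
    print("carton",fit(ms,carton,[*b,J0[2]]))
C=fit(M,carton,[*b,J0[2]])[0]
for ms in({"top":R["top"]},{"side":R["side"]},R):
    J,f=fit(ms,rails,J0); print("jig",J,f,"carton in jig",injig(J,C),C[2]-J[2])
v=[]
for c in ims:
    x,y={"top":(170,110),"side":(170,130)}[c]
    im=ims[c][:,:,::-1].copy()
    im=cv2.resize(im[y:y+120,x:x+170],None,fx=4,fy=4)
    for b_ in carton(C)+rails(J): 
        cv2.polylines(im,[cv2.convexHull(((proj(c,b_)+.5-[x,y])*4).astype(np.int32))],True,(0,0,255),1)
    v.append(im[:300] if 0 else im)
cv2.imwrite("pics/crop1.png",cv2.resize(np.vstack(v),None,fx=.62,fy=.62))
E
python3 m.py
```

```text
top 593.0
side 1458.0
top rail_left [(0.54, np.int64(327), [209.7, 231.7])]
top rail_right [(0.87, np.int64(373), [157.9, 223.5])]
side rail_left [(0.93, np.int64(431), [192.5, 228.7]), (0.58, np.int64(350), [176.1, 264.5])]
side rail_right [(0.85, np.int64(301), [176.1, 261.8])]
carton (array([ 0.57429873, -0.07930081,  1.92087735]), np.float64(1.641874152696492))
carton (array([ 0.61586355, -0.07377692,  1.49487019]), np.float64(0.02969418219962882))
carton (array([ 0.61380069, -0.0770635 ,  1.53725829]), np.float64(1.7418716625783823))
jig [0.57900609 0.02836918 1.74857312] 0.14134453781512604 carton in jig [-0.10992412 -0.0156013 ] -0.2113148304993122
jig [0.58128701 0.03454723 1.75146669] 0.22074895531983285 carton in jig [-0.11563645 -0.01192924] -0.21420840209244996
jig [0.579175   0.02978087 1.74894921] 0.43268690208323757 carton in jig [-0.1112894  -0.01514355] -0.21169091467808943
```

View pics/crop1.png

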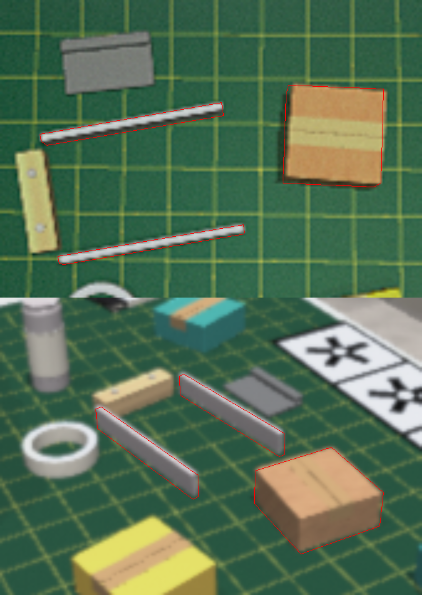

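The crop confirms it: the orange carton sits right before the mouth and both fits overlay well. The tape stripe broke the top mask, so I fix the hue range and work out the first move.

```bash
sed -i 's/h\[...,0\]<24/h[...,0]<32/' h.py; cat >> h.py <<'E'
from scipy.spatial.transform import Rotation as Ro
def go(J,x,y,tipz,yaw):
    "shift in tool axes to bring TCP to jig (x,y), tip height tipz, tool x at jig angle yaw"
    s=arm.observe(); R=Ro.from_rotvec(s["ee_rot"]).as_matrix()
    c,n=np.cos(J[2]),np.sin(J[2])
    t=np.array([J[0]+c*x-n*y,J[1]+n*x+c*y,tipz+.178])
    a=yaw+J[2]-np.arctan2(R[1,0],R[0,0]); a=(a+np.pi/2)%np.pi-np.pi/2
    p=np.r_[s["position"],]
    print("clock %.2f tool jig"%s["clock"],injig(J,p).round(4),"tip z %.4f"%(p[2]-.178),"shift",(R.T@(t-p)).round(4),"roll",round(-a,4),"tilt",R[:,2].round(3),"q7",s["joints"][6].round(2))
def meas(J,w0,cams=("top","side"),both=True):
    M={c:cmask(c,proj(c,[[*w0[:2],.03]])[0]) for c in cams}
    for ms in [{c:M[c]} for c in M]+[M]:
        C,f=fit(ms,carton,w0); print(list(ms),[int(m.sum()) for m in ms.values()],"carton jig",(injig(J,C)*1e3).round(1),"yaw",round(C[2]-J[2],3),"err",round(f,3))
    return C
J=np.array([.5792,.0298,1.749])
def wj(x,y,a):
    c,n=np.cos(J[2]),np.sin(J[2]); return [J[0]+c*x-n*y,J[1]+n*x+c*y,J[2]+a]
E
python3 - <<'E'
from h import *
meas(J,wj(-.111,-.015,-.22))
go(J,-.111,-.115,.15,np.pi/2)
E
```

```text
['top'] [1556] carton jig [-114.1  -15.2] yaw -0.257 err 0.028
['side'] [1483] carton jig [-108.2  -18. ] yaw -0.253 err 0.022
['top', 'side'] [1556, 1483] carton jig [-112.9  -15.5] yaw -0.253 err 0.116
clock 1.20 tool jig [0.6163 0.2658] tip z 0.2268 shift [-0.691  -0.4433  0.0768] roll -0.5181 tilt [ 0.  0. -1.] q7 -0.08
```

```bash
python3 -m inch '-.04 -.026 0 0 .06; -.08 -.052 0 0 .06; -.12 -.078 0 0 .06; -.16 -.104 0 0 .06; -.2 -.13 0 0 .06' 20
python3 -m inch '-.04 -.026 0 0 .06; -.08 -.052 0 0 .06; -.12 -.078 0 0 .06; -.16 -.104 0 0 .06; -.2 -.13 0 0 .06'
python3 -m inch '-.04 -.026 0 0 .06; -.08 -.052 0 0 .06; -.12 -.078 0 0 .06; -.16 -.104 0 0 .06; -.2 -.13 0 0 .06'
python3 - <<'E'
from h import *
go(J,-.111,-.115,.10,np.pi/2)
E
```

```text
clock: 1.7
position: [0.3545, 0.3983, 0.4049]
ee_rot: [0.531, 3.096, 0.001]
force: [1.4, 1.6, 0.5]
width: 0.661
gripper_force: 0.0
clock: 2.2
position: [0.4996, 0.2091, 0.4051]
ee_rot: [0.531, 3.096, 0.001]
force: [1.1, 0.5, 0.1]
width: 0.652
gripper_force: 0.0
clock: 2.7
position: [0.6449, 0.02, 0.4048]
ee_rot: [0.531, 3.096, 0.001]
force: [0.8, 0.7, -0.2]
width: 0.652
gripper_force: 0.0
clock 2.70 tool jig [-0.0213 -0.063 ] tip z 0.2268 shift [-0.0896 -0.0522  0.1269] roll -0.5178 tilt [ 0.  0. -1.] q7 1.24
```

```bash
python3 -m inch '-.03 -.018 .02 -.12 .06; -.06 -.035 .045 -.24 .06; -.09 -.052 .07 -.36 .06; -.09 -.052 .1 -.48 .06; -.09 -.052 .127 -.518 .06'
python3 - <<'E'
from h import *
go(J,-.113,-.115,.012,np.pi/2)
cv2.imwrite("pics/top1.png",cv2.resize(np.vstack([arm.get_image("top")[60:260,150:420],arm.get_image("side")[100:300,150:420]])[:,:,::-1],None,fx=1.5,fy=1.5))
E
```

```text
clock: 3.2
position: [0.7117, -0.0593, 0.2759]
ee_rot: [0.283, -3.128, 0.0]
force: [0.6, 1.0, 0.0]
width: 0.653
gripper_force: 0.0
clock 3.20 tool jig [-0.1111 -0.1147] tip z 0.0979 shift [-0.0004 -0.0018  0.0859] roll 0.0021 tilt [-0. -0. -1.] q7 1.84
```

View pics/top1.png

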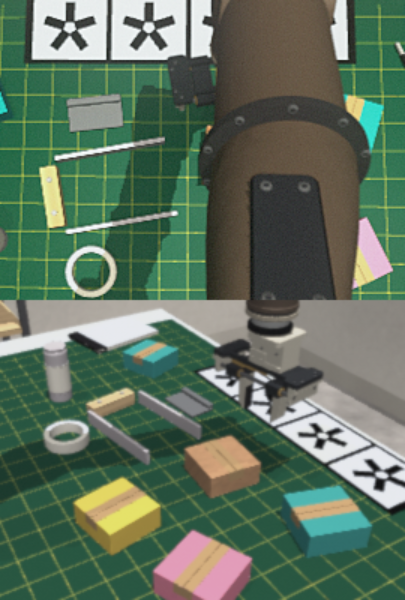

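Top view: the arm hides the carton. In the side view the open fingers hover beyond the orange carton's far face, clear of everything. I'll descend and push sideways slowly.

```bash
python3 -m inch '0 -.002 .03 0 .06; 0 -.002 .06 0 .06; 0 -.002 .086 0 .06; 0 -.002 .086 0 .06'
python3 -m inch '.006 0 0 0 .06; .012 0 0 0 .06; .018 0 0 0 .06; .024 0 0 0 .06; .030 0 0 0 .06'
python3 -m inch '.005 0 0 0 .06; .010 0 0 0 .06; .015 0 0 0 .06; .02 0 0 0 .06; .022 0 0 0 .06'
python3 - <<'E'
from h import *
go(J,-.113,-.06,.012,np.pi/2)
meas(J,wj(-.111,-.006,-.1),("side",))
E
```

```text
clock: 3.7
position: [0.7108, -0.0589, 0.1896]
ee_rot: [0.278, -3.125, -0.001]
force: [-0.8, -0.3, 0.4]
width: 0.652
gripper_force: 0.0
clock: 4.2
position: [0.6821, -0.0648, 0.1927]
ee_rot: [-0.279, 3.128, 0.0]
force: [3.2, 1.9, 2.2]
width: 0.652
gripper_force: 1.8
clock: 4.7
position: [0.6606, -0.0685, 0.1921]
ee_rot: [-0.28, 3.128, 0.0]
force: [2.0, 3.4, 2.2]
width: 0.654
gripper_force: 2.0
clock 4.70 tool jig [-0.1111 -0.0627] tip z 0.0141 shift [ 0.0027 -0.0019  0.0021] roll 0.0001 tilt [ 0.001  0.    -1.   ] q7 1.86
['side'] [1552] carton jig [-115.5   -0.3] yaw -0.116 err 0.022
['side'] [1552] carton jig [-115.5   -0.3] yaw -0.116 err 0.022
```

```bash
python3 -m inch '-.02 0 0 0 .06; -.03 0 -.04 0 .06; -.03 -.02 -.085 .14 .06; .0 -.05 -.09 .28 .06; .03 -.09 -.09 .42 .06'
python3 -m inch '0 0 0 .14 .06; 0 0 0 .28 .06; 0 0 0 .42 .06; 0 0 0 .56 .06; 0 0 0 .7 .06'
python3 -m inch '0 0 0 .14 .06; 0 0 0 .28 .06; 0 0 0 .42 .06; 0 0 0 .45 .06; 0 0 0 .45 .06'
python3 - <<'E'
from h import *
go(J,-.205,.002,.012,0)
meas(J,wj(-.115,-.0,-.1))
E
```

```text
clock: 5.25
position: [0.647, -0.162, 0.283]
ee_rot: [0.382, 3.117, 0.001]
force: [0.9, -0.6, -0.4]
width: 0.652
gripper_force: 0.0
clock: 5.75
position: [0.6461, -0.1631, 0.2809]
ee_rot: [-1.433, -2.793, 0.002]
force: [0.7, 0.2, 1.0]
width: 0.656
gripper_force: 0.0
clock: 6.25
position: [0.6466, -0.1627, 0.2811]
ee_rot: [-2.011, -2.412, 0.003]
force: [-0.1, 0.6, -0.0]
width: 0.658
gripper_force: 0.0
clock 6.25 tool jig [-0.2014 -0.0322] tip z 0.1031 shift [-0.0035 -0.034   0.0912] roll 0.0028 tilt [-0.002 -0.    -1.   ] q7 0.7
['top'] [1184] carton jig [-121.7    2.2] yaw -0.091 err 0.354
['side'] [1537] carton jig [-116.2    1. ] yaw -0.112 err 0.029
['top', 'side'] [1184, 1537] carton jig [-117.9    1.7] yaw -0.104 err 0.413
```

```bash
python3 -m inch '-.003 -.017 .03 0 .06; -.003 -.034 .06 0 .06; -.003 -.034 .091 0 .06; -.003 -.034 .091 0 .06'
python3 -m inch '.008 0 0 0 .06; .016 0 0 0 .06; .022 0 0 0 .06; .027 0 0 0 .06; .032 0 0 0 .06'
python3 -m inch '.004 0 0 0 .06; .008 0 0 0 .06; .012 0 0 0 .06; .016 0 0 0 .06; .016 0 0 0 .06'
python3 - <<'E'
from h import *
go(J,-.154,.002,.012,0)
meas(J,wj(-.1,-.0,-.0))
E
```

```text
clock: 6.75
position: [0.6121, -0.1711, 0.1873]
ee_rot: [-2.008, -2.408, 0.004]
force: [0.6, 0.7, -0.5]
width: 0.652
gripper_force: 0.0
clock: 7.25
position: [0.6094, -0.1402, 0.1921]
ee_rot: [2.012, 2.408, 0.002]
force: [2.7, -3.3, 2.9]
width: 0.653
gripper_force: 1.8
clock: 7.75
position: [0.6056, -0.1246, 0.1912]
ee_rot: [2.014, 2.41, -0.0]
force: [1.1, -3.3, 3.1]
width: 0.653
gripper_force: 2.1
clock 7.75 tool jig [-0.1566  0.0014] tip z 0.0132 shift [ 0.0026 -0.0006  0.0012] roll 0.0006 tilt [ 0.001 -0.001 -1.   ] q7 0.72
['top'] [705] carton jig [-82.6  -0.5] yaw -0.173 err 1.2
['side'] [477] carton jig [-81.4  34.8] yaw 0.765 err 1.893
['top', 'side'] [705, 477] carton jig [-90.7   7.8] yaw 0.019 err 3.407
```

```bash
python3 - <<'E'
from h import *
a=np.vstack([arm.get_image("top")[100:260,180:380],arm.get_image("side")[110:270,180:380]])[:,:,::-1]
w=cv2.resize(arm.get_image("wrist"),(480,360))[:,:,::-1]
a=cv2.resize(a,None,fx=1.6,fy=1.6); b=np.zeros((512,800,3),np.uint8); b[:,:320]=a[:512]; b[:360,320:]=w
cv2.imwrite("pics/v3.png",b)
E
```

```text
(no output)
```

View pics/v3.png

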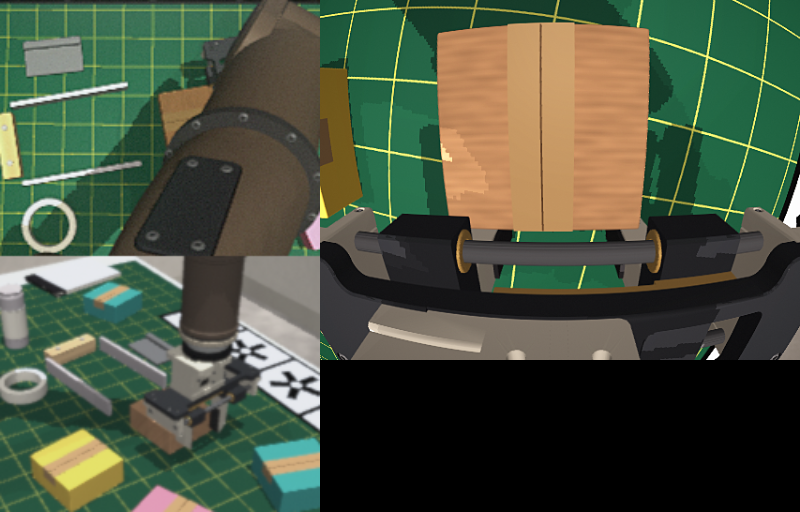

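Wrist picture: the carton top is square to the fingers (front edge at about row 28, sides at about columns 440 and 645). Top and side are occluded, so I'll measure from the wrist.

```bash
cat > w.py <<'E'
from h import *
import sys
def wpts(uv,k,z):
    K=np.array(k["intrinsics"]); d=(uv-K[:2,2])/K[0,0]; th=np.hypot(*d.T); 
    v=np.c_[d/th[:,None]*np.sin(th)[:,None],np.cos(th)]*[1,-1,-1]; v=v@k["pose"][:3,:3].T; o=k["pose"][:3,3]
    return (o+v*((z-o[2])/v[:,2])[:,None])[:,:2]
k=arm.get_calibration("wrist"); im=arm.get_image("wrist")
m=cmask("wrist",(305,140),im); m[215:]=0
ys,xs=np.nonzero(m); P=wpts(np.c_[xs,ys].astype(float),k,.045)
c,n=np.cos(J[2]),np.sin(J[2]); d=P-J[:2]; X=d@[c,n]*1e3; Y=d@[-n,c]*1e3
def edge(t,v,sgn,lo,hi):
    b=np.arange(lo,hi,4.); e=[(q+2,np.percentile(sgn*v[(t>=q)&(t<q+4)],99.5)*sgn) for q in b if((t>=q)&(t<q+4)).sum()>10]
    e=np.array(e); p=np.polyfit(*e.T,1); r=e[:,1]-np.polyval(p,e[:,0]); g=abs(r)<2.5; return np.polyfit(*e[g].T,1),e[g,0].mean(),g.sum()
x0,x1=np.percentile(X,[1,99]); y0,y1=np.percentile(Y,[1,99])
for nm,a in(("left",(X,Y,1,x0+15,x1-10)),("right",(X,Y,-1,x0+15,x1-10)),("front",(Y,X,1,y0+8,y1-12))):
    p,t,g=edge(*a); print(nm,"slope %.3f"%p[0],"at mid %.1f"%np.polyval(p,t),"(t=%.0f, n=%d)"%(t,g))
h=cv2.cvtColor(im,cv2.COLOR_RGB2HSV)
go(J,-.154,.002,.012,0)
E
python3 w.py
```

```text
left slope -0.185 at mid 146.2 (t=-89, n=6)
right slope 0.168 at mid -108.7 (t=-79, n=2)
front slope 0.133 at mid -29.9 (t=65, n=15)
clock 8.05 tool jig [-0.1567  0.0013] tip z 0.0128 shift [ 0.0027 -0.0007  0.0008] roll 0.0004 tilt [ 0. -0. -1.] q7 0.72
```

```bash
python3 - <<'E'
from h import *
k=arm.get_calibration("wrist"); print(k)
im=arm.get_image("wrist"); h=cv2.cvtColor(im,cv2.COLOR_RGB2HSV)
for r in (50,120,200): print(r,[(c,*h[r,c]) for c in range(20,500,30)])
m=((h[...,0]<32)&(h[...,1]>60)&(h[...,2]>50)).astype(np.uint8)
print(cv2.connectedComponentsWithStats(m)[2][:12])
E
```

```text
{'intrinsics': array([[297.31863964,   0.        , 254.43521539],
       [  0.        , 297.31863964, 189.10850974],
       [  0.        ,   0.        ,   1.        ]]), 'pose': array([[ 9.84106164e-01, -1.70225274e-01, -5.05807704e-02,
         5.90058157e-01],
       [ 1.77581023e-01,  9.43656615e-01,  2.79243932e-01,
        -4.87960810e-02],
       [ 1.96503654e-04, -2.83787860e-01,  9.58887070e-01,
         1.70973340e-01],
       [ 0.00000000e+00,  0.00000000e+00,  0.00000000e+00,
         1.00000000e+00]])}
50 [(20, np.uint8(76), np.uint8(169), np.uint8(92)), (50, np.uint8(75), np.uint8(168), np.uint8(94)), (80, np.uint8(75), np.uint8(167), np.uint8(98)), (110, np.uint8(75), np.uint8(162), np.uint8(101)), (140, np.uint8(13), np.uint8(133), np.uint8(195)), (170, np.uint8(13), np.uint8(131), np.uint8(198)), (200, np.uint8(16), np.uint8(122), np.uint8(199)), (230, np.uint8(16), np.uint8(120), np.uint8(204)), (260, np.uint8(16), np.uint8(119), np.uint8(206)), (290, np.uint8(13), np.uint8(133), np.uint8(195)), (320, np.uint8(13), np.uint8(133), np.uint8(194)), (350, np.uint8(12), n
[... 1622 characters left out ...]
uint8(75), np.uint8(167), np.uint8(58)), (380, np.uint8(41), np.uint8(133), np.uint8(102)), (410, np.uint8(75), np.uint8(174), np.uint8(97)), (440, np.uint8(75), np.uint8(175), np.uint8(105)), (470, np.uint8(75), np.uint8(171), np.uint8(103))]
[[     0      0    512    384 136919]
 [     0      0    512    258  56723]
 [    47    221      1      1      1]
 [   462    221      1      1      1]
 [    57    230      1      1      1]
 [   488    232      1      2      2]
 [   451    234      1      1      1]
 [    59    239      1      2      2]
 [   450    238      1      1      1]
 [   494    238      1      1      1]
 [   496    239      1      1      1]
 [    60    243      1      1      1]]
```

```bash
sed -i 's/def cmask(c,near,im=None):/def cmask(c,near,im=None,hm=32):/; s/h\[...,0\]<32/h[...,0]<hm/' h.py; sed -i 's/cmask("wrist",(305,140),im)/cmask("wrist",(240,140),im,19)/' w.py; python3 w.py
```

```text
left slope -0.001 at mid 60.1 (t=-83, n=15)
right slope 0.000 at mid -37.7 (t=-83, n=15)
front slope -0.001 at mid -45.3 (t=11, n=20)
clock 8.15 tool jig [-0.1567  0.0014] tip z 0.0128 shift [ 0.0027 -0.0006  0.0008] roll 0.0005 tilt [ 0. -0. -1.] q7 0.72
```

```bash
python3 -m inch '-.02 0 0 0 .06; -.03 0 -.04 0 .06; -.03 0 -.085 .14 .06; .0 -.04 -.09 .28 .06; .04 -.08 -.09 .42 .06'
python3 -m inch '0 0 0 .14 .06; 0 0 0 .28 .06; 0 0 0 .42 .06; 0 0 0 .56 .06; 0 0 0 .7 .06'
python3 -m inch '0 0 0 .14 .06; 0 0 0 .28 .06; 0 0 0 .42 .06; 0 0 0 .45 .06; 0 0 0 .45 .06'
python3 - <<'E'
from h import *
go(J,-.095,.092,.012,-np.pi/2)
K=[np.array([.5790,.0284,1.7486]),np.array([.5813,.0345,1.7515])]
meas(K[0],wj(-.095,.01,0),("top",)); meas(K[1],wj(-.095,.01,0),("side",))
E
```

```text
clock: 8.65
position: [0.5247, -0.103, 0.2816]
ee_rot: [2.479, 1.93, 0.003]
force: [0.9, 1.9, 0.1]
width: 0.653
gripper_force: 0.0
clock: 9.15
position: [0.5249, -0.1017, 0.28]
ee_rot: [-2.987, -0.965, 0.002]
force: [-0.6, 0.2, 0.6]
width: 0.652
gripper_force: 0.0
clock: 9.65
position: [0.5252, -0.1022, 0.2801]
ee_rot: [-3.128, -0.287, 0.003]
force: [-0.7, -0.2, 0.2]
width: 0.647
gripper_force: 0.0
clock 9.65 tool jig [-0.1204  0.0766] tip z 0.1021 shift [-0.0151 -0.0253  0.0901] roll 0.0047 tilt [-0.002  0.001 -1.   ] q7 -0.59
['top'] [14420] carton jig [-309.8   57.7] yaw 0.889 err 0.876
['top'] [14420] carton jig [-309.8   57.7] yaw 0.889 err 0.876
['side'] [1356] carton jig [-96.5  10.3] yaw 0.017 err 0.132
['side'] [1356] carton jig [-96.5  10.3] yaw 0.017 err 0.132
```

```bash
python3 -m inch '-.008 -.012 .03 0 .06; -.015 -.025 .06 0 .06; -.015 -.025 .09 0 .06; -.015 -.025 .09 0 .06'
python3 -m inch '.006 0 0 0 .06; .012 0 0 0 .06; .017 0 0 0 .06; .022 0 0 0 .06; .026 0 0 0 .06'
python3 -m inch '.002 0 0 0 .06; .004 0 0 0 .06; .005 0 0 0 .06; .005 0 0 0 .06'
python3 - <<'E'
from h import *
go(J,-.095,.061,.012,-np.pi/2)
E
python3 w.py
```

```text
clock: 10.15
position: [0.5048, -0.0803, 0.1883]
ee_rot: [-3.127, -0.285, 0.007]
force: [-0.5, -0.1, 0.5]
width: 0.657
gripper_force: 0.0
clock: 10.65
position: [0.5315, -0.0768, 0.1912]
ee_rot: [-3.129, -0.282, 0.002]
force: [-6.2, -0.6, 3.9]
width: 0.654
gripper_force: 3.2
clock: 11.05
position: [0.5362, -0.0759, 0.191]
ee_rot: [-3.129, -0.281, 0.002]
force: [-4.6, -0.8, 3.9]
width: 0.657
gripper_force: 2.5
clock 11.05 tool jig [-0.0964  0.061 ] tip z 0.0130 shift [ 0.     -0.0014  0.001 ] roll 0.0011 tilt [-0.001  0.    -1.   ] q7 -0.53
left slope 0.003 at mid 35.8 (t=-90, n=19)
right slope 0.002 at mid -47.2 (t=-90, n=19)
front slope 0.017 at mid -45.1 (t=-7, n=16)
clock 11.10 tool jig [-0.0964  0.0611] tip z 0.0130 shift [0.059  0.0577 0.0009] roll -1.5697 tilt [-0.001  0.    -1.   ] q7 -0.53
```

```bash
python3 -m inch '.002 0 0 0 .06; .002 0 0 0 .06'
cat > ov.py <<'E'
from h import *
import sys
def wproj(P,k):
    T=np.linalg.inv(k["pose"]); q=np.asarray(P)@T[:3,:3].T+T[:3,3]; q=q*[1,-1,-1]
    rho=np.hypot(q[:,0],q[:,1]); th=np.arctan2(rho,q[:,2]); K=k["intrinsics"]
    return q[:,:2]/rho[:,None]*(th*K[0][0])[:,None]+[K[0][2],K[1][2]]
k=arm.get_calibration("wrist"); im=arm.get_image("wrist")[:,:,::-1].copy()
im=cv2.resize(im,None,fx=1.5,fy=1.5)
for y in(.063,.071,-.063,-.071):
    P=[[*wj(x,y,0)[:2],.03] for x in np.linspace(0,.2,30)]
    cv2.polylines(im,[((wproj(P,k)+.5)*1.5).astype(np.int32)],False,(0,0,255),1)
cv2.imwrite(sys.argv[1],im)
E
python3 ov.py pics/v4.png; python3 w.py
```

```text
clock: 11.3
position: [0.5385, -0.0754, 0.1909]
ee_rot: [-3.129, -0.282, 0.001]
force: [-4.9, -0.3, 3.7]
width: 0.652
gripper_force: 2.3
left slope 0.003 at mid 33.4 (t=-90, n=19)
right slope 0.002 at mid -49.7 (t=-90, n=19)
front slope 0.017 at mid -45.0 (t=-9, n=16)
clock 11.40 tool jig [-0.0963  0.0588] tip z 0.0129 shift [0.0567 0.0577 0.0009] roll -1.5695 tilt [-0. -0. -1.] q7 -0.53
```

View pics/v4.png

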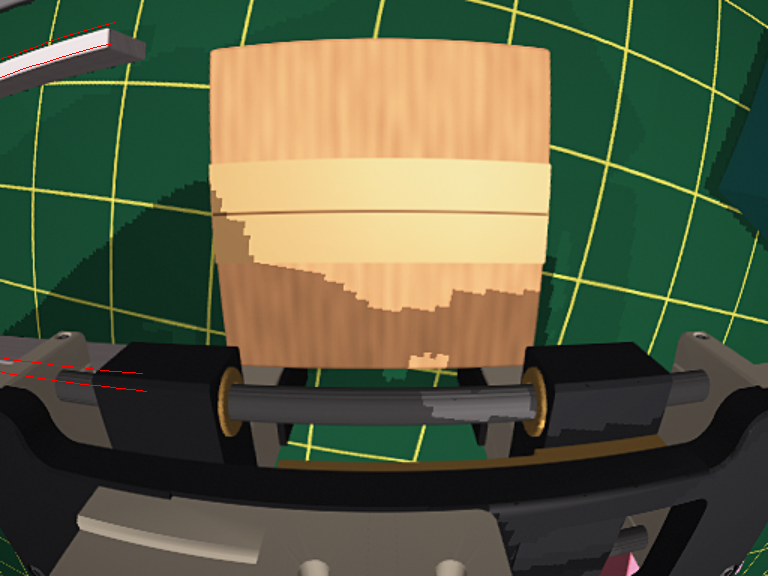

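The wrist view shows the carton square, with its far edge at y ≈ -50 mm. The overlaid right rail (top left, about 60,55) agrees within about 1–2 mm. Next is the push from behind.

```bash
python3 -m inch '-.02 0 0 0 .06; -.03 0 -.04 0 .06; -.03 0 -.085 -.14 .06; .01 .04 -.09 -.28 .06; .05 .075 -.09 -.42 .06'
python3 -m inch '0 0 0 -.14 .06; 0 0 0 -.28 .06; 0 0 0 -.42 .06; 0 0 0 -.56 .06; 0 0 0 -.7 .06'
python3 -m inch '0 0 0 -.14 .06; 0 0 0 -.28 .06; 0 0 0 -.42 .06; 0 0 0 -.45 .06; 0 0 0 -.45 .06'
python3 - <<'E'
from h import *
go(J,-.175,.00,.012,0)
K=[np.array([.5790,.0284,1.7486]),np.array([.5813,.0345,1.7515])]
meas(K[1],wj(-.095,.0,0),("side",))
E
python3 w.py
```

```text
clock: 11.9
position: [0.595, -0.1333, 0.2832]
ee_rot: [2.996, 0.943, 0.008]
force: [1.8, -0.4, -0.4]
width: 0.654
gripper_force: 0.0
clock: 12.4
position: [0.5934, -0.1348, 0.2809]
ee_rot: [2.495, 1.908, 0.002]
force: [-0.4, 0.4, -0.1]
width: 0.653
gripper_force: 0.0
clock: 12.9
position: [0.5931, -0.135, 0.2809]
ee_rot: [2.017, 2.408, 0.001]
force: [-0.0, -0.2, -0.0]
width: 0.652
gripper_force: 0.0
clock 12.90 tool jig [-0.1646  0.0155] tip z 0.1029 shift [-0.0104  0.0155  0.0909] roll -0.0017 tilt [ 0.001  0.    -1.   ] q7 0.67
['side'] [1341] carton jig [-96.5  -0.4] yaw 0.017 err 0.127
['side'] [1341] carton jig [-96.5  -0.4] yaw 0.017 err 0.127
left slope 0.002 at mid 49.1 (t=-90, n=19)
right slope -0.002 at mid -49.5 (t=-90, n=19)
front slope 0.003 at mid -45.1 (t=-1, n=20)
clock 13.00 tool jig [-0.1645  0.0156] tip z 0.1027 shift [0.0105 0.0136 0.0907] roll -0.0024 tilt [ 0.  0. -1.] q7 0.67
```

Centred to within 0.5 mm and square. I'll descend behind it and push to just before the mouth, then check.

```bash
python3 -m inch '-.011 .0155 .03 -.002 .06; -.011 .0155 .06 -.002 .06; -.011 .0155 .091 -.002 .06; -.011 .0155 .091 -.002 .06'
python3 -m inch '.006 0 0 0 .06; .012 0 0 0 .06; .018 0 0 0 .06; .024 0 0 0 .06; .030 0 0 0 .06'
python3 -m inch '.006 0 0 0 .06; .012 0 0 0 .06; .018 0 0 0 .06; .021 0 0 0 .06; .021 0 0 0 .06'
python3 w.py; python3 ov.py pics/v5.png
```

```text
clock: 13.4
position: [0.6084, -0.1422, 0.1858]
ee_rot: [-2.01, -2.407, 0.006]
force: [-0.5, 0.2, 0.2]
width: 0.653
gripper_force: 0.0
clock: 13.9
position: [0.6053, -0.1142, 0.1912]
ee_rot: [2.01, 2.409, 0.001]
force: [1.4, -5.5, 4.5]
width: 0.656
gripper_force: 3.1
clock: 14.4
position: [0.6014, -0.0931, 0.1909]
ee_rot: [2.01, 2.411, 0.002]
force: [1.5, -4.4, 3.6]
width: 0.653
gripper_force: 2.0
left slope 0.000 at mid 48.7 (t=-51, n=15)
right slope 0.001 at mid -49.0 (t=-51, n=15)
front slope -0.001 at mid -13.7 (t=-0, n=20)
clock 14.45 tool jig [-1.249e-01 -1.000e-04] tip z 0.0127 shift [-0.029  -0.0021  0.0007] roll 0.0024 tilt [ 0.003 -0.001 -1.   ] q7 0.68
```

View pics/v5.png

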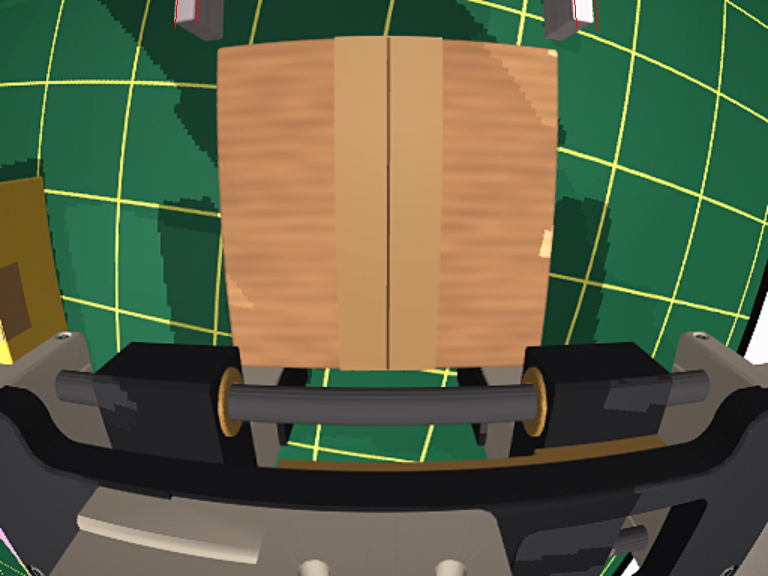

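Both rails' overlays match and the carton is centred between them (rails at columns ~190 and ~575, carton 218–557). I'll push down the lane in stages.

```bash
python3 -m inch '.008 0 0 0 .06; .016 0 0 0 .06; .024 0 0 0 .06; .032 0 0 0 .06; .040 0 0 0 .06'
python3 -m inch '.008 0 0 0 .06; .016 0 0 0 .06; .024 0 0 0 .06; .032 0 0 0 .06; .040 0 0 0 .06'
python3 w.py
```

```text
clock: 15.0
position: [0.5938, -0.0543, 0.1902]
ee_rot: [2.012, 2.41, -0.0]
force: [1.6, -5.6, 4.4]
width: 0.654
gripper_force: 3.2
clock: 15.5
position: [0.5866, -0.015, 0.1902]
ee_rot: [2.012, 2.41, -0.0]
force: [1.0, -6.0, 5.7]
width: 0.652
gripper_force: 3.3
left slope 0.001 at mid 49.7 (t=29, n=15)
right slope 0.004 at mid -48.4 (t=29, n=15)
front slope -0.001 at mid 65.8 (t=0, n=20)
clock 15.55 tool jig [-0.0436  0.0005] tip z 0.0119 shift [-1.104e-01 -1.800e-03 -1.000e-04] roll 0.003 tilt [ 0.  0. -1.] q7 0.56
```

```bash
python3 -m inch '.008 0 0 0 .06; .016 0 0 0 .06; .024 0 0 0 .06; .032 0 0 0 .06; .040 0 0 0 .06'
python3 -m inch '.008 0 0 0 .06; .016 0 0 0 .06; .024 0 0 0 .06; .032 0 0 0 .06; .040 0 0 0 .06'
python3 -m inch '.008 0 0 0 .06; .016 0 0 0 .06; .024 0 0 0 .06; .032 0 0 0 .06; .036 0 0 0 .06'
python3 w.py; python3 ov.py pics/v6.png
```

```text
clock: 16.05
position: [0.5792, 0.0245, 0.1899]
ee_rot: [2.012, 2.411, -0.001]
force: [0.9, -4.7, 3.7]
width: 0.658
gripper_force: 2.9
clock: 16.55
position: [0.572, 0.0638, 0.1899]
ee_rot: [2.012, 2.411, -0.001]
force: [0.7, -5.7, 5.2]
width: 0.656
gripper_force: 3.0
clock: 17.05
position: [0.5654, 0.0998, 0.1898]
ee_rot: [2.012, 2.413, -0.001]
force: [1.7, -5.3, 5.0]
width: 0.656
gripper_force: 2.9
left slope -0.001 at mid 50.4 (t=146, n=15)
right slope 0.002 at mid -47.7 (t=146, n=15)
front slope -0.002 at mid 182.8 (t=1, n=20)
clock 17.10 tool jig [0.0719 0.0011] tip z 0.0117 shift [-0.2259 -0.0016 -0.0003] roll 0.003 tilt [-0. -0. -1.] q7 0.38
```

View pics/v6.png

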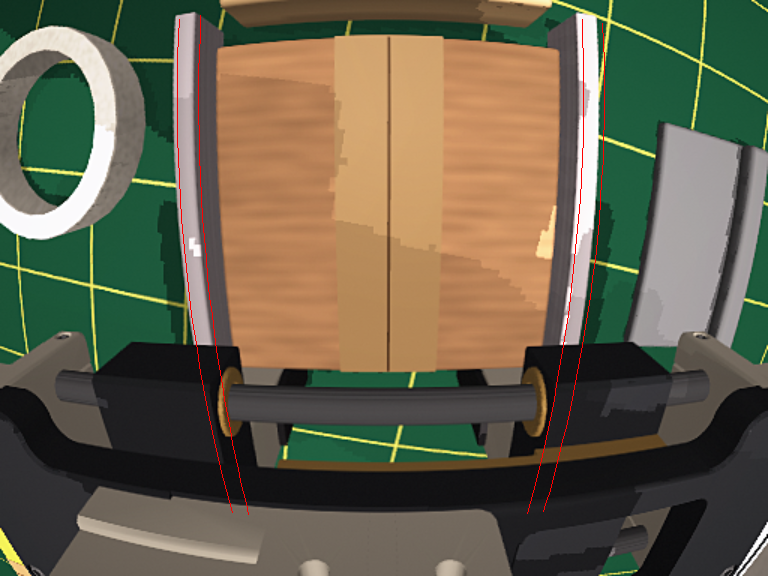

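The carton is central between the rails, with the stop about 15 mm ahead at the top of the picture. The rest I push slowly, watching the force.

```bash
python3 -m inch '.004 0 0 0 .06; .007 0 0 0 .06; .010 0 0 0 .06; .012 0 0 0 .06; .013 0 0 0 .06'
python3 -m inch '.001 0 0 0 .06; .002 0 0 0 .06'
python3 -m inch '.001 0 0 0 .06; .002 0 0 0 .06'
python3 w.py
```

```text
clock: 17.65
position: [0.5631, 0.113, 0.1896]
ee_rot: [-2.011, -2.413, 0.0]
force: [1.3, -3.7, 3.3]
width: 0.655
gripper_force: 2.2
clock: 17.85
position: [0.5628, 0.1147, 0.1896]
ee_rot: [-2.012, -2.413, 0.0]
force: [-0.2, -3.7, 1.5]
width: 0.651
gripper_force: 2.1
clock: 18.05
position: [0.5624, 0.1168, 0.1895]
ee_rot: [-2.011, -2.413, 0.0]
force: [0.8, -3.5, 1.6]
width: 0.656
gripper_force: 1.9
left slope 0.001 at mid 50.3 (t=167, n=17)
right slope 0.006 at mid -47.8 (t=167, n=17)
front slope 0.054 at mid 210.9 (t=-0, n=17)
clock 18.10 tool jig [0.0888 0.0011] tip z 0.0116 shift [-0.2428 -0.0016 -0.0005] roll 0.003 tilt [-0.  0. -1.] q7 0.35
```

```bash
python3 -m inch '.001 0 0 0 .06; .002 0 0 0 .06'
python3 -m inch '.001 0 0 0 .06; .002 0 0 0 .06'
```

```text
clock: 18.3
position: [0.5621, 0.1186, 0.1896]
ee_rot: [2.011, 2.413, -0.0]
force: [1.0, -7.8, 0.0]
width: 0.658
gripper_force: 3.6
clock: 18.5
position: [0.562, 0.1189, 0.1896]
ee_rot: [2.011, 2.411, -0.002]
force: [2.4, -11.4, 2.0]
width: 0.655
gripper_force: 6.3
```

```bash
python3 -m inch '.002 0 0 0 .06; .002 0 0 0 .06'
python3 -m inch '-.004 0 0 0 .06; -.01 0 0 0 .06; -.02 0 -.01 0 .06; -.025 0 -.05 0 .06; -.025 0 -.09 0 .06'
python3 w.py; python3 ov.py pics/v7.png
```

```text
clock: 18.7
position: [0.5619, 0.1193, 0.1897]
ee_rot: [2.011, 2.408, -0.004]
force: [3.2, -15.7, 1.4]
width: 0.652
gripper_force: 8.0
clock: 19.2
position: [0.5657, 0.0966, 0.2807]
ee_rot: [-2.013, -2.411, 0.003]
force: [1.3, 1.6, -0.3]
width: 0.656
gripper_force: 0.0
left slope 0.014 at mid 51.5 (t=166, n=24)
right slope 0.009 at mid -49.0 (t=148, n=15)
front slope 0.213 at mid 219.4 (t=5, n=13)
clock 19.25 tool jig [ 0.0678 -0.0007] tip z 0.1093 shift [-0.2219 -0.0035  0.097 ] roll 0.0009 tilt [ 0.007  0.002 -1.   ] q7 0.3
```

View pics/v7.png

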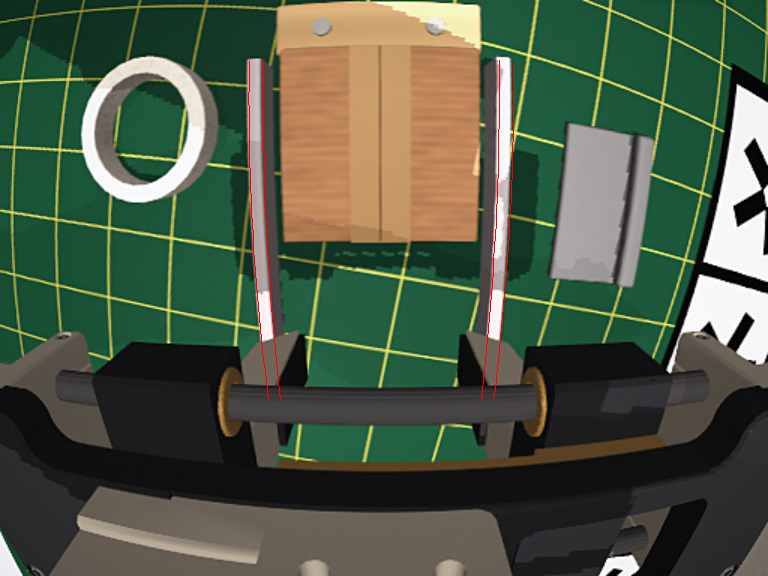

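The carton rests square against the stop, with clear gaps to both rails. I'll lift the hand away and hand the job in.

```bash
python3 -m inch '-.03 0 -.04 0 .06; -.06 0 -.08 0 .06; -.08 0 -.1 0 .06; -.08 0 -.1 0 .06; -.08 0 -.1 0 .06'
python3 - <<'E'
from h import *
for j,c in((np.array([.5790,.0284,1.7486]),"top"),(np.array([.5813,.0345,1.7515]),"side")): meas(j,wj(.15,0,0),(c,))
print(arm.sign_off())
E
```

```text
clock: 19.8
position: [0.5801, 0.0191, 0.3798]
ee_rot: [-2.012, -2.412, -0.002]
force: [-0.2, -0.3, -0.1]
width: 0.655
gripper_force: 0.0
['top'] [27910] carton jig [1.685e+02 1.000e-01] yaw -0.0 err 0.944
['top'] [27910] carton jig [1.685e+02 1.000e-01] yaw -0.0 err 0.944
['side'] [995] carton jig [153.7  -1.6] yaw -0.043 err 0.148
['side'] [995] carton jig [153.7  -1.6] yaw -0.043 err 0.148
the job is handed in; nothing more can be done
None
```

The orange carton is down the lane and square against the plywood stop, clear of both rails in the last wrist picture. The hand was withdrawn and the job handed in at about 20 s, though the last top and side camera fits were too poor to confirm the final pose.

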